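Index a ratchet hub and lock it with its key

TASK

On the leaning index stand, flip the red-knobbed ratchet pawl right over so that it lies back, clear of the toothed wheel. Then turn the blue hub back (counter-clockwise as you face the panel) by its bar grip until its keyway lines up with the steel key, and slide the key by its orange knob fully home into the keyway. Leave the pawl lying back, let everything go, and do not disturb the loose things lying around.

Things in the scene. Friction and masses are not known exactly. Their poses are not given: they have to be found in the camera images.
- panel: Aluminium panel 210 x 280 x 12 mm, on a fixed stand; its face is inclined 35 degrees from level and looks up and away from the robot. Origin: on the face, on the hub's axis, 85 mm above the table. x runs up the slope (towards the robot), y across to the left as you face the panel, z out of the face. Face: x -85 to 125, y -140 to 140 mm. All grips stand along its z; all else on it is under 25 mm high
- hub (a joint): Angle of the hub, rad, about panel z through the panel's origin. 0: keyway points along panel -y, at the key; positive is counter-clockwise as you face the panel; stops at -1.5 and 0.7. Starts at -1.3 to -0.7, keyway down right. Friction 0.06 N m, stays where left. Its lower layer is a steel ratchet wheel, 108 mm across, 16 teeth: with the pawl down it cannot go counter-clockwise more than 0.39 rad
- hub_grip (a point): On the hub's axis, 48 mm above the face, inside its aluminium bar grip: 16 mm wide, 60 mm long, from 24 to 60 mm above the face, along the line through the keyway, with a yellow line on the keyway half of its top. The axes turn with the hub: -y points to the keyway, x is across the bar
- keyway (a point): Middle of the mouth of the keyway, 18 mm above the face, 45 mm from the hub's axis. The keyway is 15 mm wide, 17 mm deep, open at the rim of the hub's blue upper disc (90 mm across, 12 to 24 mm above the face), its edges marked yellow. Axes as hub_grip
- pawl (a joint): Angle of the ratchet pawl, rad, about panel z through its pivot. About 0 with its tip in the teeth at the top of the wheel (-0.05 to 0.15 at the start); grows counter-clockwise as it is lifted, to a stop at 2.2. It swings freely and falls by its weight: its balance point is about 1.4; left below that it drops back onto the teeth, left above 1.6 it falls over to its stop
- pawl_pivot (a point): The pawl's pivot on the panel, up and left of the wheel, at panel x = 78, y = 52 mm, 14 mm above the face. Axes as the panel's
- pawl_knob (a point): On the axis of the pawl's red round knob, 48 mm above the face. Knob 14 mm in diameter, along panel z, from 16 to 60 mm above the face, 50 mm from the pivot. At pawl joint 0 it is at panel x = 95, y = 5 mm; at 2.2 at x = 106, y = 94 mm
- key (a joint): Travel of the steel locking key, m: 0 drawn out; grows as it slides along panel +y towards the hub's axis; 0.022 fully home, at its stop. Starts at 0 to 0.004. Friction about 2 N, stays where left. In the keyway it has 1.5 mm play each side; its round nose trues a free hub that is up to about 0.05 rad off; otherwise it butts on the blue disc
- key_nose (a point): Foremost point of the key's steel tongue, 18 mm above the face; tongue 12 mm wide, 13 to 23 mm above the face, round nose, yellow line on top. With the key drawn out it is at panel x = 0, y = -53 mm; fully home at y = -31 mm. Axes as the panel's
- key_knob (a point): On the axis of the key's orange round knob, 48 mm above the face. Knob 15 mm in diameter, along panel z, from 23 to 60 mm above the face. Drawn out at panel x = 0, y = -103 mm; fully home at y = -81 mm. Axes as the panel's
- flange: Bystander: brass flange 44 mm across, 24 mm high, in front on the left of the stand's level foot plate (10 mm thick); origin at its underside
- bearing: Bystander: steel bearing ring 40 mm across, 12 mm high, in front on the right of the stand's level foot plate (10 mm thick); origin at its underside
- wrench: Bystander: wrench 160 mm long, lying beside the stand, at the key's side
- gear: Bystander: white plastic gear 69 mm across, 20 mm high, lying beside the stand, at the pawl's side; origin at its underside
- driver: Bystander: screwdriver with green handle, 170 mm long, lying on the robot's left, along x
- mug: Bystander: white mug, 90 mm high, 80 mm across, standing on the robot's right; origin at its underside
- spray: Bystander: grey can, 150 mm high, 54 mm across, standing on the robot's right; origin at its underside

How it is judged:
On the way, in this order (a step that is already met when the one before it is completed fails the run):
1. the pawl is flipped back past its balance point (value of joint pawl above 1.6 rad), for 0.2 s.
2. the hub is turned until its keyway faces the key (within 0.1 rad) (value of joint hub between -0.1 and 0.1 rad), for 0.1 s.
3. the key is fully home in the keyway (value of joint key above 0.0195 m), for 0.2 s.
At the end, for the whole second after the job is handed in: The pawl lies back (past 1.6 rad), the keyway lines up with the key (hub within 0.07 rad of 0), the key is home (19.5 mm or more of its 22 mm travel) and the hub is at rest (value of joint pawl above 1.6 rad and value of joint hub between -0.07 and 0.07 rad and value of joint key above 0.0195 m and velocity of joint hub between -0.05 and 0.05 rad/s); the robot touches nothing.
It fails at once if the hub is forced round past the pawl while the pawl is down (value of joint pawl below 0.5 rad and value of joint hub above -0.2 rad).
It fails at once if a loose bystander is pushed more than 30 mm (distance of any of flange, bearing, wrench, gear, driver, mug, spray from where it was at the start of the episode above 0.03 m).
It fails at once if the mug or the can is tipped (angle between any of mug, spray's own z axis and vertical above 0.5 rad).
It also fails if it takes over 54 s, if anything falls off the work surface, if the arm or the gripper's body presses on something with over 40 N, if the wrist force passes 120 N, or if a joint passes its speed limit or range.

ROBOT

A 6-joint arm with a two-finger parallel gripper is mounted at the origin on the work surface. World frame = base frame: x ahead of the robot, y to its left, z up, the work surface at z = 0. Lengths are in m, angles in rad, forces in N, time in s.
With the tool pointing down it reaches from about 0.25 to 0.775 m from the base axis. Payload 8.9 kg.
Tool frame: the origin (TCP) lies on the centre line of the jaws, within the pads' length; the fingertips stand 14 mm ahead of it and the grasp point (between the pads) lies 5 mm behind it; x points along the fingers, y is the direction in which the jaws open and shut, and the axes are right-handed (so a half turn about x gives the same grasp; the last joint's range is limited). The gripper opens to 85 mm and grips with 20 to 120 N. Pads are 22 mm wide; open, the fingers measure 114 mm over their backs; the gripper's body (76 mm by 85 mm) begins 54 mm behind the grasp point. The pads swing forward as they close: fully open they stand 13 mm farther back than shut.
Start: joints at [1.161, 0.291, -0.153, 1.127, 0, 1.431], TCP at [0.14, 0.506, 0.245] pointing down, gripper open.
Joint ranges: [-2.52, 2.52], [-0.91, 1.74], [-1.3, 1.37], [-1.96, 2.02], [-1.52, 1.47], [-3.14, 3.14]. Speed limits (rad/s): [2.22, 2.22, 2.79, 3.14, 3.14, 3.14].

INTERFACE

Orientations are given as [roll, pitch, yaw] about the fixed x, y, z axes, in that order (R = Rz(yaw) Ry(pitch) Rx(roll)).
In Python, from rig import bot gives the robot as it stands.
- The arm moves only by the tool jog_arm, never from a script. Its arguments are lists of equal length, an entry for each row: "offset": the shift along the tool's x, y, z in cm, a list of three; "rotation": the turn, a rotation vector about the tool's x, y, z in degrees, a list of three; "hand": the opening, from 0 (shut) to 1 (fully open). In form: {"offset": [[dx, dy, dz], ...], "rotation": [[wx, wy, wz], ...], "hand": [hand, ...]}. A call has exactly 10 rows; each row shifts and turns the commanded pose from where the row before left it, along the tool's axes as they then stand; what a row does not reach is not made up. A row lasts 1/8 s, in which the tool goes at most 62.5 mm and 10.7 degrees, less where a joint would pass 70% of its speed; a pose out of reach is approached as far as the arm can. A call is refused whole if a number of a shift passes 6.25 or a number of a turn 10.7, either way. A call with a gripper value outside its range is refused whole. The fingers move at their own pace and stop on an object; "newtons" is the grip in N (left out, the last holds). Time passes only in rows, so rows that do not move let the fingers close, or fill a call up. It gives the time, the measured TCP pose, the force and the opening at its end, in the units of the state.
- bot.get_state(): the state, without advancing time (a new reading comes with each control period).
- bot.get_image(name): name is "scene" or "top" or "wrist"; returns a dict with "img" (384x512x3 uint8, red, green, blue), "depth" (384x512 float32, m along the optical axis (not along the pixel's ray), 0 where there is no reading), "camera_matrix" (3x3 intrinsics, pixels), "T" (4x4, takes a point from camera to world coordinates); the wrist camera has in their place "mount" (4x4, takes a point from camera to tool coordinates, whose origin is the TCP and whose axes are the tool frame's). Camera axes: x right, y up, looking along -z (the intrinsics and any distortion apply to the point x, -y, -z); pixel columns grow to the right and rows downward; lengths in m; the calibration is good to about 2 mm. A picture is of the moment at which its call begins: read the wrist's pose just before it.
- bot.close_job(): hands the job in, once; it reports no verdict.
The state is a dict: "clock": time; "joint_positions": joint angles; "joint_vel": joint speeds; "tau": joint torques, N m; "position": TCP position; "orientation": TCP orientation; "wrist_force": force on the tool from outside, world axes, zero at the start; "torque": the same for the moment, N m; "opening": finger opening in m.
Only numpy, scipy, OpenCV 4.12 (cv2) and the standard library are available. Lean on these libraries where they do the work, as an engineer would, in place of code of your own. Each camera call takes 0.05 s, during which the arm holds its last target.

## Working session

There is one attempt and no reset: what is moved stays moved. The work goes in short steps, Python scripts to look and compute and a tool call to move; the robot and the scene stay as the last step left them, time stands still between calls to the robot, and variables do not carry over. Pictures are saved under pics/ and viewed, and the job is handed in when it is done.

Besides the shell and the picture viewer there is one more tool, called after "Call:" as name(argument=value, ...) on one line, values as JSON. jog_arm: Moves the arm, as the interface text tells. Its arguments: {"type":"object","properties":{"offset":{"type":"array"},"rotation":{"type":"array"},"hand":{"type":"array"},"newtons":{"type":"number"}},"required":["offset","rotation","hand"]}

```bash
mkdir -p pics; ls; python3 - <<'E'
from rig import bot
import cv2,pickle
s=bot.get_state();print(s)
d={}
for n in ["scene","top"]:
    im=bot.get_image(n);d[n]=im
    cv2.imwrite(f"pics/{n}0.png",im["img"][:,:,::-1]);print(im["camera_matrix"],im["T"],im.keys())
pickle.dump(d,open("d0.pkl","wb"))
E
```

```text
pics
{'clock': 0.0, 'joint_positions': array([ 1.16074134e+00,  2.91238091e-01, -1.54122100e-01,  1.12670898e+00,
       -2.36916733e-05,  1.43149192e+00]), 'joint_vel': array([-0.00109519,  0.00052944, -0.00112229,  0.00044522, -0.00053252,
        0.00114292]), 'tau': array([-6.15581212e-05, -5.37135029e+01,  3.31371796e+01,  1.57870317e-02,
       -1.89613506e-04,  4.29143824e-06]), 'position': array([0.14024986, 0.5054828 , 0.24475579]), 'orientation': array([-1.69148968,  1.56952327, -1.96224023]), 'wrist_force': array([ 0.7054285 , -0.16023713,  1.37525799]), 'torque': array([-0.0056468 , -0.01979341, -0.00302986]), 'opening': 0.08510075350158229}
[[418.75189242   0.         258.45869339]
 [  0.         418.75189242 193.50673369]
 [  0.           0.           1.        ]] [[-0.66174719 -0.46675377  0.58671251  1.21145375]
 [ 0.74970294 -0.40569068  0.52283896  0.61358507]
 [-0.00601326  0.78584731  0.61839134  0.82708212]
 [ 0.          0.          0.          1.        ]] dict_keys(['img', 'depth', 'camera_matrix', 'T'])
[[349.36630543   0.         254.00785675]
 [  0.         349.36630543 188.03084887]
 [  0.           0.           1.        ]] [[ 0.00165188  0.99771218 -0.06758465  0.45316365]
 [-0.99988005  0.0026887   0.01525295  0.01789886]
 [ 0.01539977  0.06755135  0.99759694  1.28504523]
 [ 0.          0.          0.          1.        ]] dict_keys(['img', 'depth', 'camera_matrix', 'T'])
```

View pics/scene0.png

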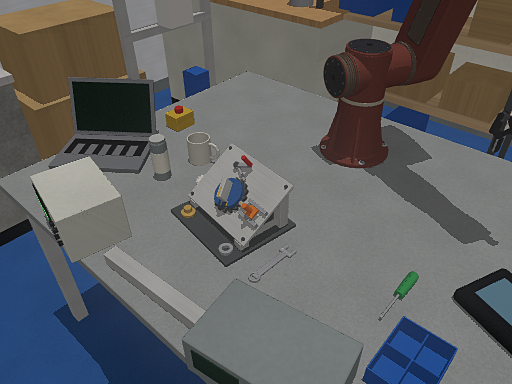

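View pics/top0.png

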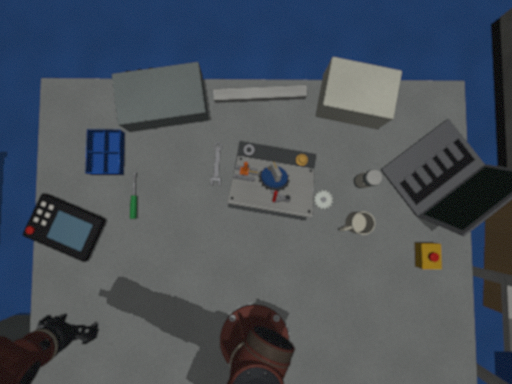

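```bash
python3 - <<'E'
import pickle,cv2
d=pickle.load(open("d0.pkl","rb"))
im=d["top"]["img"][130:270,180:340,::-1]
cv2.imwrite("pics/topc.png",cv2.resize(im,None,fx=5,fy=4.2,interpolation=cv2.INTER_CUBIC)[:600,:800])
im=d["scene"]["img"][100:300,150:400,::-1]
cv2.imwrite("pics/scenec.png",cv2.resize(im,None,fx=3,fy=3,interpolation=cv2.INTER_CUBIC))
E
```

```text
(no output)
```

View pics/topc.png

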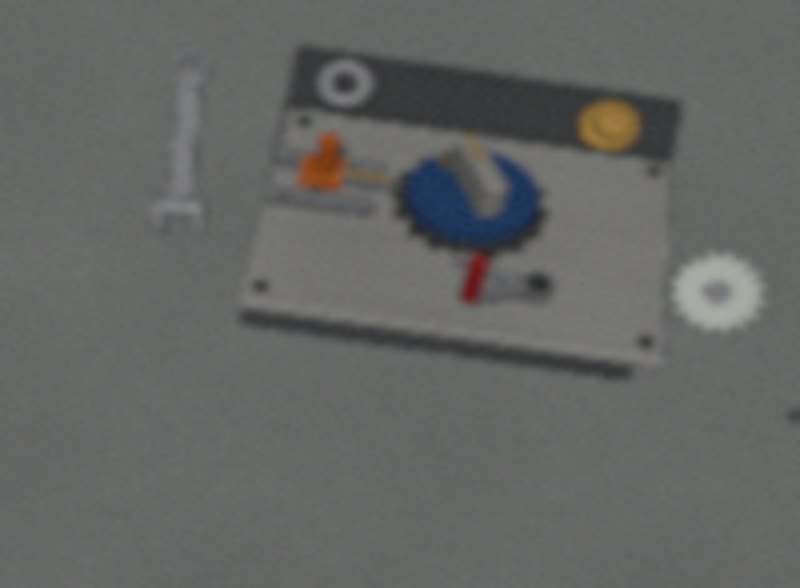

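View pics/scenec.png

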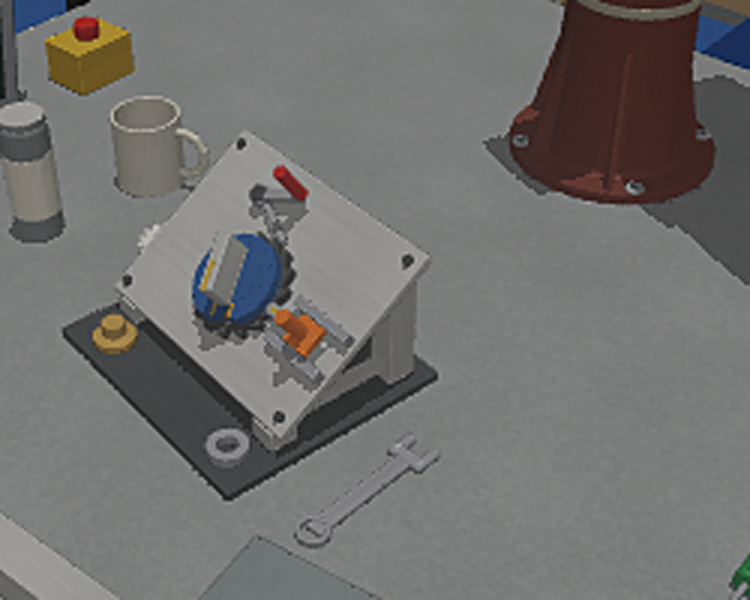

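```bash
cat > h.py <<'E'
import numpy as np
from scipy.spatial.transform import Rotation as R
from scipy.optimize import least_squares
def proj(im,P,T=None):
    T=im["T"] if T is None else T
    c=(np.atleast_2d(P)-T[:3,3])@T[:3,:3]
    K=im["camera_matrix"]; z=-c[:,2]
    return np.c_[K[0,0]*c[:,0]/z+K[0,2],-K[1,1]*c[:,1]/z+K[1,2]]
def panelR(yaw):
    # yaw: heading of the panel's outward normal horizontally (0 = +x)
    t=np.deg2rad(35)
    z=np.array([np.sin(t),0,np.cos(t)]);x=np.array([-np.cos(t),0,np.sin(t)]);y=np.cross(z,x)
    return R.from_euler('z',yaw).as_matrix()@np.c_[x,y,z]
def pw(p,P): # p=[x,y,yaw]; P mm in panel
    return np.atleast_2d(P)/1000@panelR(p[2]).T+np.array([p[0],p[1],0.085])
E
python3 - <<'E'
from h import *
import pickle
d=pickle.load(open("d0.pkl","rb"))
C=np.array([[125,140,0],[125,-140,0],[-85,-140,0],[-85,140,0]])
sc=np.array([[247,131],[430,260],[275,437],[117,290]])/3+[150,100]
tp=np.array([[660,360],[243,308],[290,108],[668,160]])/[5,4.2]+[180,130]
def f(p,s=True,t=True):
    r=[]
    if s:r.append((proj(d["scene"],pw(p,C))-sc).ravel())
    if t:r.append((proj(d["top"],pw(p,C))-tp).ravel())
    return np.concatenate(r)
for a in [(1,1),(1,0),(0,1)]:
    o=least_squares(f,[0.47,-0.03,0],args=a,loss='soft_l1');print(o.x,o.fun.round(1))
E
```

```text
[ 0.56327681 -0.06531093 -0.17104208] [-1.2 -1.7 -0.5 -2.2  0.9  0.1 -1.8 -2.  -0.3  0.6 -2.3 -2.  -1.1 -0.4
 -0.2  0.6]
[ 0.56694762 -0.05991749 -0.1890789 ] [ 0.3 -0.6  0.  -0.1  0.4  2.  -1.1 -1.2]
[ 0.56250438 -0.06861058 -0.15225711] [ 1.5  0.1 -0.9 -0.8 -0.7  0.5  0.4  0.1]
```

```bash
python3 - <<'E'
from h import *
import pickle
d=pickle.load(open("d0.pkl","rb"))
def cloud(im,T=None):
    T=im["T"] if T is None else T
    K=im["camera_matrix"];D=im["depth"];v,u=np.mgrid[:D.shape[0],:D.shape[1]]
    c=np.stack([(u-K[0,2])/K[0,0]*D,-(v-K[1,2])/K[1,1]*D,-D],-1)
    return c@T[:3,:3].T+T[:3,3]
p0=[0.565,-0.064,-0.175]
for n in d:
    im=d[n];W=cloud(im);W[im["depth"]==0]=np.nan
    P=((W-[p0[0],p0[1],.085])@panelR(p0[2]))*1000
    m=(abs(P[...,2])<8)&(P[...,0]>-75)&(P[...,0]<115)&(abs(P[...,1])<130)
    Q=P[m];A=np.c_[Q[:,:2],np.ones(len(Q))];s=np.linalg.lstsq(A,Q[:,2],rcond=None)[0]
    r=Q[:,2]-A@s;k=abs(r)<2.5;s=np.linalg.lstsq(A[k],Q[k,2],rcond=None)[0]
    print(n,m.sum(),s,np.std(r[k]))
    t=(abs(W[...,2])<.02)&(abs(W[...,0]-.5)<.3)&(abs(W[...,1])<.4);print("table z",np.median(W[...,2][t]))
E
```

```text
scene 3304 [-7.59605094e-05  3.90288603e-03  1.86928073e-01] 1.2496229119026268
table z 0.00046333369456769136
top 2301 [ 0.00147705  0.00378974 -0.71256421] 1.2791069380182296
table z -0.00022104046852544634
```

```bash
cat >> h.py <<'E'
def toolR(p,ang):
    # tool x = -panel z ; tool y = panel direction at angle ang (deg) from panel x toward panel y
    Rp=panelR(p[2]);a=np.deg2rad(ang)
    y=Rp@[np.cos(a),np.sin(a),0];x=-Rp[:,2]
    return np.c_[x,y,np.cross(x,y)]
def cur(s): 
    return np.array(s["position"]),R.from_euler('xyz',s["orientation"]).as_matrix()
def rows(p0,R0,p1,R1,n):
    rv=R.from_matrix(R0.T@R1).as_rotvec();out=[]
    P=p0.copy();Q=R0.copy()
    print("dist mm",np.linalg.norm(p1-p0)*1e3,"ang",np.degrees(np.linalg.norm(rv)))
    for i in range(1,n+1):
        pn=p0+(p1-p0)*i/n;Qn=R0@R.from_rotvec(rv*i/n).as_matrix()
        o=np.round(Q.T@(pn-P)*100,2);w=np.round(np.degrees(rv/n),2)
        out.append(o.tolist())
        P=P+Q@o/100;Q=Q@R.from_rotvec(np.radians(w)).as_matrix()
    print("offset",out);print("rot",w.tolist());return out
E
python3 - <<'E'
from h import *
from rig import bot
s=bot.get_state();p,Q=cur(s);print(Q.round(3))
pp=[0.564,-0.064,-0.17]
t=pw(pp,[[30,0,190]])[0];print(t)
for a in(0,90,180,-90):
    print(a,np.degrees(R.from_matrix(Q.T@toolR(pp,a)).as_rotvec()).round(1))
t1=np.array([.40,.2,.33])
rows(p,Q,t1,Q,8)
E
```

```text
[[-0.     0.268  0.964]
 [-0.001  0.964 -0.268]
 [-1.    -0.001 -0.   ]]
[ 0.64718824 -0.07827983  0.25784618]
0 [-92.5  29.1  26.4]
90 [166.4  -2.6 -52.4]
180 [ 81.4  25.7 -28.3]
-90 [-5.6 35.  -1.7]
dist mm 409.94873865608406 ang 0.0
offset [[-1.06, -2.81, 4.15], [-1.07, -2.82, 4.15], [-1.06, -2.81, 4.15], [-1.06, -2.81, 4.15], [-1.06, -2.81, 4.15], [-1.07, -2.82, 4.15], [-1.06, -2.81, 4.15], [-1.06, -2.81, 4.15]]
rot [0.0, 0.0, 0.0]
```

Call:
jog_arm(offset=[[-1.06,-2.81,4.15],[-1.06,-2.81,4.15],[-1.06,-2.81,4.15],[-1.06,-2.81,4.15],[-1.06,-2.81,4.15],[-1.06,-2.81,4.15],[-1.06,-2.81,4.15],[-1.06,-2.81,4.15],[0,0,0],[0,0,0]], rotation=[[0,0,0],[0,0,0],[0,0,0],[0,0,0],[0,0,0],[0,0,0],[0,0,0],[0,0,0],[0,0,0],[0,0,0]], hand=[0.5,0.5,0.5,0.5,0.5,0.5,0.5,0.5,0.5,0.5])

```text
clock: 1.35
position: [0.3998, 0.2004, 0.3297]
orientation: [-2.873, 1.57, 3.138]
wrist_force: [-0.2, 0.5, 0.2]
opening: 0.0425
```

```bash
python3 - <<'E'
from h import *
from rig import bot
s=bot.get_state();p,Q=cur(s);print(s["clock"],p,s["joint_positions"].round(2),s["wrist_force"],s["opening"])
pp=[0.564,-0.064,-0.17]
rows(p,Q,pw(pp,[[20,0,200]])[0],toolR(pp,-90),9)
E
```

```text
1.35 [0.39981191 0.20043087 0.32972368] [ 0.3   0.11 -0.16  1.3   0.    0.57] [-0.18097588  0.52288027  0.2196398 ] 0.042473308206640664
dist mm 389.86242532556673 ang 35.407490346452605
offset [[0.77, -2.23, 3.63], [0.53, -2.27, 3.66], [0.29, -2.3, 3.65], [0.05, -2.35, 3.64], [-0.19, -2.39, 3.61], [-0.42, -2.42, 3.57], [-0.65, -2.47, 3.5], [-0.88, -2.51, 3.42], [-1.1, -2.55, 3.32]]
rot [-0.63, 3.88, -0.2]
```

Call:
jog_arm(offset=[[0.77,-2.23,3.63],[0.53,-2.27,3.66],[0.29,-2.3,3.65],[0.05,-2.35,3.64],[-0.19,-2.39,3.61],[-0.42,-2.42,3.57],[-0.65,-2.47,3.5],[-0.88,-2.51,3.42],[-1.1,-2.55,3.32],[0,0,0]], rotation=[[-0.63,3.88,-0.2],[-0.63,3.88,-0.2],[-0.63,3.88,-0.2],[-0.63,3.88,-0.2],[-0.63,3.88,-0.2],[-0.63,3.88,-0.2],[-0.63,3.88,-0.2],[-0.63,3.88,-0.2],[-0.63,3.88,-0.2],[0,0,0]], hand=[0.5,0.5,0.5,0.5,0.5,0.5,0.5,0.5,0.5,0.5])

```text
clock: 2.6
position: [0.6025, -0.0709, 0.2236]
orientation: [3.141, 1.034, 2.97]
wrist_force: [-0.5, 0.9, 0.2]
opening: 0.043
```

```bash
python3 - <<'E'
from h import *
from rig import bot
import cv2,pickle
s=bot.get_state();p,Q=cur(s);print(s["clock"],p,s["joint_positions"].round(2),s["wrist_force"],s["opening"])
pp=[0.564,-0.064,-0.17]
print((p-[.564,-.064,.085])@panelR(-.17)*1e3, np.degrees(R.from_matrix(Q.T@toolR(pp,-90)).as_rotvec()))
im=bot.get_image("wrist");print(im["mount"],im["camera_matrix"])
pickle.dump((s,im),open("w1.pkl","wb"))
cv2.imwrite("pics/w1.png",im["img"][:,:,::-1])
E
```

```text
2.6 [ 0.60250208 -0.07093528  0.22355386] [-0.22  1.02  0.93  2.02 -0.03 -0.05] [-0.48698551  0.86267893  0.18359003] 0.0430243070400563
[ 47.42568412   0.32143147 135.93520811] [-0.05100293  4.25857132 -0.06283858]
[[ 9.79627098e-05  2.77276636e-01 -9.60790122e-01 -1.27151669e-01]
 [ 9.99999970e-01  1.86429837e-04  1.55762785e-04 -3.20212058e-04]
 [ 2.22309326e-04 -9.60790108e-01 -2.77276609e-01 -7.27608951e-02]
 [ 0.00000000e+00  0.00000000e+00  0.00000000e+00  1.00000000e+00]] [[333.86831889   0.         254.48289733]
 [  0.         333.86831889 191.89034095]
 [  0.           0.           1.        ]]
```

View pics/w1.png

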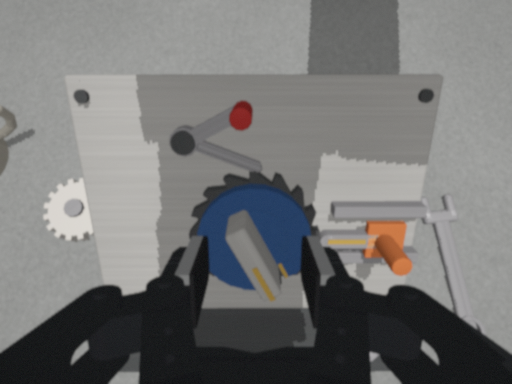

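```bash
python3 - <<'E'
from h import *
import pickle,cv2
s,im=pickle.load(open("w1.pkl","rb"))
I=im["img"][:,:,::-1]
cv2.imwrite("pics/w1a.png",cv2.resize(I[60:210,60:310],None,fx=3.2,fy=3.2,interpolation=cv2.INTER_CUBIC)[:, :800])
cv2.imwrite("pics/w1b.png",cv2.resize(I[160:310,190:440],None,fx=3.2,fy=3.2,interpolation=cv2.INTER_CUBIC))
cv2.imwrite("pics/w1c.png",cv2.resize(I[60:130,390:460],None,fx=7,fy=7,interpolation=cv2.INTER_CUBIC))
p,Q=cur(s);T=np.eye(4);T[:3,:3]=Q;T[:3,3]=p;T=T@im["mount"]
pp=[.564,-.064,-.17]
print(proj(im,pw(pp,[[125,140,0],[125,-140,0],[78,52,20],[0,0,24],[0,0,60],[0,-103,60],[95,5,60]]),T).round(1))
W=None
E
```

```text
[[ 62.5  74.7]
 [447.5  74.3]
 [183.  144.3]
 [255.2 242.7]
 [255.4 268.4]
 [404.9 268.2]
 [246.9 130.3]]
```

View pics/w1a.png

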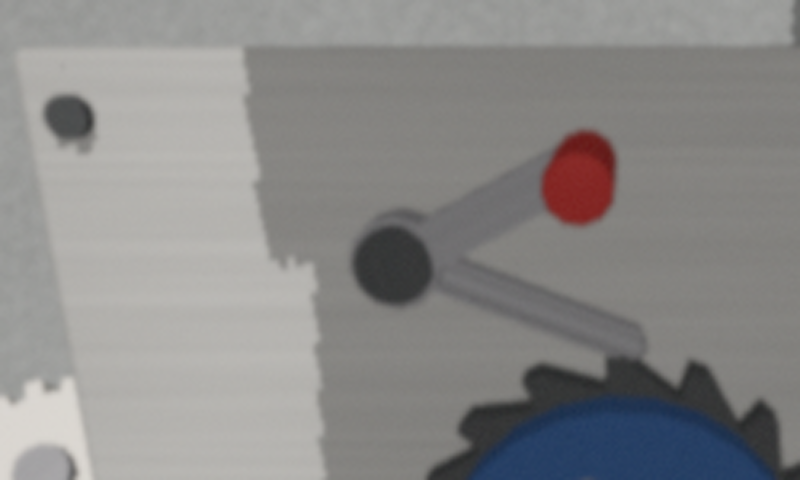

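View pics/w1b.png

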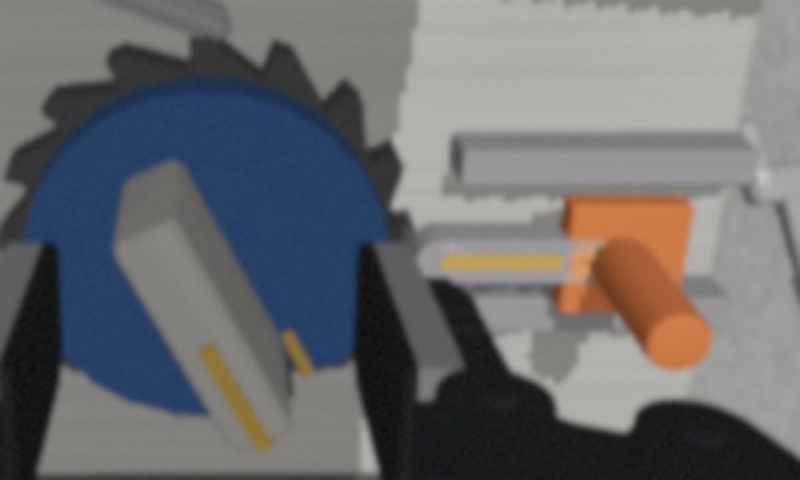

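View pics/w1c.png

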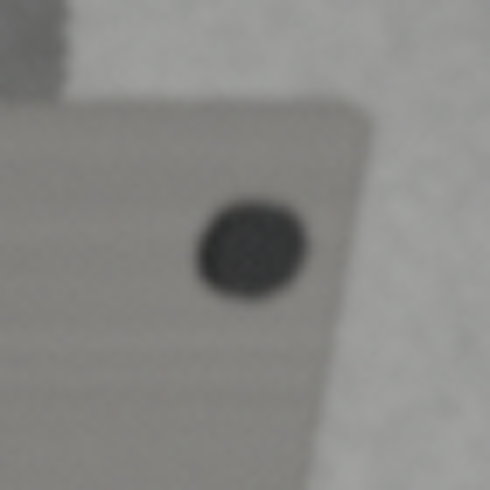

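```bash
cat > fit.py <<'E'
from h import *
import pickle
s,im=pickle.load(open("w1.pkl","rb"))
p,Q=cur(s);T=np.eye(4);T[:3,:3]=Q;T[:3,3]=p;T=T@im["mount"]
def model(q):
    pp=q[:3];pa,k,h=q[4:7]
    kn=[78+50*np.cos(pa-np.arctan2(47,17)),52+50*np.sin(pa-np.arctan2(47,17)),60]
    # bar top corners: keyway-end centre & other-end centre
    c,s_=np.cos(h),np.sin(h);rot=lambda x,y:[x*c-y*s_,x*s_+y*c,60]
    P=[[125,140,0],[125,-140,0],kn,[0,-103+k,60],[0,-53+k,18],rot(0,-30),rot(0,30)]
    u=proj(im,pw(pp,P)+np.array([0,0,q[3]]),T)
    a=np.linspace(0,2*np.pi,721);d=proj(im,pw(pp,np.c_[45*np.cos(a),45*np.sin(a),24+0*a])+np.array([0,0,q[3]]),T)
    return u,[d[:,0].min(),d[:,0].max(),d[:,1].min()]
obs=np.array([[65,75],[443.3,74.3],[240.6,118.8],[402.5,266],[321,239.7],[190+257/3.2,160+440/3.2],[190+150/3.2,160+210/3.2]])
od=[190+25/3.2,190+388/3.2,160+78/3.2]
def f(q):
    u,d=model(q);return np.r_[(u-obs).ravel(),np.array(d)-od,q[3]*1000/2]
o=least_squares(f,[.564,-.064,-.17,0,0.1,2,-1],x_scale=[.01,.01,.1,.01,.1,1,.5]);
E
cat >> fit.py <<'E'
if __name__=="__main__": print(o.x.round(4));print(o.fun.round(1))
E
python3 fit.py
```

```text
[ 0.5612 -0.0644 -0.1734 -0.0033  0.1303 -1.356  -1.1852]
[-0.1 -1.4  0.6 -0.   0.8 -0.4  0.4 -1.1 -0.5 -3.3 -0.9 -0.   0.3  3.3
  0.  -0.9  2.5 -1.6]
```

```bash
sed -i 's#160+440/3.2#160+433/3.2#;s#190+150/3.2,160+210/3.2#190+143/3.2,160+237/3.2#;s#321,239.7#320.6,241.9#;s#190+257/3.2#190+263/3.2#' fit.py; python3 fit.py
```

```text
[ 0.5622 -0.0645 -0.1721 -0.0031  0.1448 -0.9285 -1.0931]
[-0.5 -0.2  0.9  0.8  0.3 -0.2  0.3  0.1 -0.4 -4.4  1.   2.2 -1.  -2.2
  0.1 -0.7  3.7 -1.5]
```

```bash
sed -i 's#160+78/3.2\]#160+92/3.2]#;s#-53+k,18#-53+k,23#' fit.py; python3 fit.py
```

```text
[ 0.5623 -0.0644 -0.1703 -0.0032  0.1488 -0.4569 -1.0947]
[-0.6  0.4  0.6  0.8  0.1 -0.1 -0.3  0.1  0.3 -1.4  1.1  2.4 -0.8 -1.9
  0.2 -0.6 -0.4 -1.6]
```

```bash
cat > kin.py <<'E'
import numpy as np
from h import *
from fit import s as s2
D=[([.29124,-.15412,1.12671],np.hypot(.14025,.50548),.24476),([0.11,-.16,1.30],np.hypot(.39981,.20043),.32972)]
D.append((list(s2["joint_positions"][1:4]),np.hypot(*s2["position"][:2]),s2["position"][2]))
A=[];b=[]
for (q2,q3,q4),r,z in D:
    f=q2-q3;t=f+q4
    A.append([1,0,np.sin(q2),np.cos(f),np.cos(t)]);b.append(r)
    A.append([0,1,np.cos(q2),-np.sin(f),-np.sin(t)]);b.append(z)
A=np.array(A);b=np.array(b)
x,res,rk,sv=np.linalg.lstsq(A,b,rcond=None)
if __name__=="__main__":print(x,res,sv,(A@x-b)*1e3)
E
python3 kin.py
```

```text
[-0.01264132  0.4162885   0.55387309  0.41685106  0.52339096] [2.65698271e-05] [2.94127869 2.46174367 0.48932354 0.21177391 0.06642303] [-2.6552204  -0.88560607  3.09143477  2.51595675 -0.43621438 -1.63035068]
```

```bash
cat >> kin.py <<'E'
a,h,L1,L2,L3=x
def ik(pos,t,plus=0):
    r=np.hypot(*pos[:2])-L3*np.cos(t)-a; z=pos[2]+L3*np.sin(t)-h
    d=np.hypot(r,z)
    # upper (sin q2,cos q2)*L1 + L2*(cos f,-sin f)
    from math import acos,atan2
    c=(L1*L1+d*d-L2*L2)/(2*L1*d)
    if abs(c)>1:return None
    q2=atan2(r,z)-acos(c)
    e=np.array([r-L1*np.sin(q2),z-L1*np.cos(q2)]);f=atan2(-e[1],e[0])
    return np.round([q2,q2-f,t-f],2)
if __name__=="__main__":
    pp=[.563,-.0645,-.1705]
    for P in [[95,5,46],[95,5,90],[128,52,46],[106,94,46],[0,0,46],[0,0,100],[0,-90,46],[0,-90,90]]:
        w=pw(pp,[P])[0]
        print(P,w.round(3),[ik(w,np.radians(v)) for v in(125,121,118,113)])
E
python3 kin.py
```

```text
[-0.01264132  0.4162885   0.55387309  0.41685106  0.52339096] [2.65698271e-05] [2.94127869 2.46174367 0.48932354 0.21177391 0.06642303] [-2.6552204  -0.88560607  3.09143477  2.51595675 -0.43621438 -1.63035068]
[95, 5, 46] [ 0.511 -0.061  0.177] [array([0.91, 0.55, 1.82]), array([0.84, 0.45, 1.72]), array([0.79, 0.37, 1.64]), array([0.7 , 0.25, 1.52])]
[95, 5, 90] [ 0.536 -0.065  0.213] [array([0.94, 0.7 , 1.94]), array([0.86, 0.59, 1.84]), array([0.81, 0.51, 1.76]), array([0.72, 0.38, 1.63])]
[128, 52, 46] [ 0.477 -0.102  0.196] [array([0.85, 0.46, 1.79]), array([0.78, 0.36, 1.7 ]), array([0.72, 0.3 , 1.63]), array([0.64, 0.18, 1.52])]
[106, 94, 46] [ 0.487 -0.147  0.183] [array([0.9 , 0.53, 1.81]), array([0.82, 0.43, 1.72]), array([0.77, 0.36, 1.64]), array([0.68, 0.24, 1.53])]
[0, 0, 46] [ 0.589 -0.069  0.123] [array([1.13, 0.89, 1.94]), array([1.04, 0.73, 1.81]), array([0.98, 0.63, 1.71]), array([0.88, 0.48, 1.57])]
[0, 0, 100] [ 0.62  -0.074  0.167] [array([1.22, 1.19, 2.16]), array([1.1 , 0.97, 1.98]), array([1.02, 0.84, 1.88]), array([0.91, 0.65, 1.71])]
[0, -90, 46] [0.604 0.02  0.123] [array([1.17, 0.96, 1.98]), array([1.07, 0.8 , 1.84]), array([1.  , 0.69, 1.74]), array([0.9 , 0.52, 1.59])]
[0, -90, 90] [0.629 0.015 0.159] [array([1.25, 1.24, 2.17]), array([1.12, 0.99, 1.99]), array([1.04, 0.86, 1.88]), array([0.93, 0.67, 1.71])]
```

```bash
cat >> h.py <<'E'
PP=[.563,-.0645,-.1705]
def knob(pa): 
    b=pa-np.arctan2(47,17);return 78+50*np.cos(b),52+50*np.sin(b)
def inpanel(p,Q,pp=PP):
    print("in panel mm",((p-[pp[0],pp[1],.085])@panelR(pp[2])*1e3).round(1),"rotvec off",np.degrees(R.from_matrix(Q.T@toolR(pp,-90)).as_rotvec()).round(1))
E
python3 - <<'E'
from h import *
from rig import bot
s=bot.get_state();p,Q=cur(s);inpanel(p,Q)
k=knob(.149);print(k)
p1=pw(PP,[[*k,86]])[0];R1=toolR(PP,-90)
rows(p,Q,p1,R1,4)
p2=pw(PP,[[*k,46]])[0]
rows(p1,R1,p2,R1,3)
E
```

```text
in panel mm [ 47.7  -1.5 138.1] rotvec off [ 0.   4.4 -0. ]
(np.float64(101.79827806558403), np.float64(8.02680406073329))
dist mm 75.7317328570784 ang 4.419339408856207
offset [[1.2, -0.24, -1.45], [1.22, -0.24, -1.42], [1.25, -0.24, -1.41], [1.27, -0.23, -1.37]]
rot [0.0, 1.1, -0.01]
dist mm 40.00000000000002 ang 0.0
offset [[1.33, 0.0, 0.0], [1.34, -0.0, -0.0], [1.33, -0.0, -0.0]]
rot [0.0, 0.0, 0.0]
```

Call:
jog_arm(offset=[[1.2,-0.24,-1.45],[1.22,-0.24,-1.42],[1.25,-0.24,-1.41],[1.27,-0.23,-1.37],[0,0,0],[0,0,0],[0,0,0],[0,0,0],[0,0,0],[0,0,0]], rotation=[[0,1.1,0],[0,1.1,0],[0,1.1,0],[0,1.1,0],[0,0,0],[0,0,0],[0,0,0],[0,0,0],[0,0,0],[0,0,0]], hand=[0.5,0.5,0.5,0.5,0.5,0.5,0.5,0.5,0.5,0.5])

```text
clock: 3.9
position: [0.5286, -0.0676, 0.215]
orientation: [3.141, 0.963, 2.97]
wrist_force: [-0.2, -0.2, 0.2]
opening: 0.0429
```

```bash
cat > look.py <<'E'
import sys
from h import *
from rig import bot
import cv2,pickle
n=sys.argv[1]
s=bot.get_state();p,Q=cur(s);print(s["clock"],p,s["joint_positions"].round(2),s["wrist_force"].round(1),s["opening"]);inpanel(p,Q)
im=bot.get_image("wrist");pickle.dump((s,im),open(n+".pkl","wb"))
cv2.imwrite(f"pics/{n}.png",im["img"][:,:,::-1])
E
python3 look.py w2
```

```text
3.9 [ 0.52856672 -0.06761345  0.21498167] [-0.24  0.87  0.56  1.87 -0.04 -0.06] [-0.2 -0.2  0.2] 0.04286390924601168
in panel mm [101.9   8.9  87.3] rotvec off [-0.   0.2 -0. ]
```

View pics/w2.png

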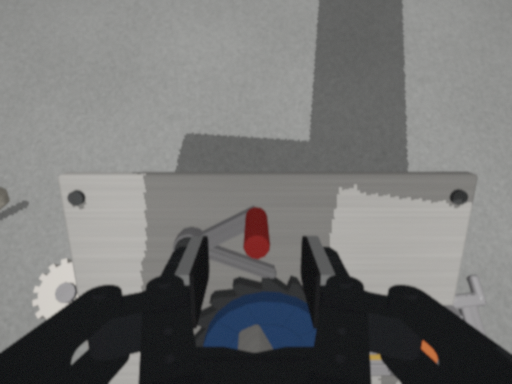

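```bash
python3 - <<'E'
from h import *
import pickle
s,im=pickle.load(open("w2.pkl","rb"))
p,Q=cur(s);T=np.eye(4);T[:3,:3]=Q;T[:3,3]=p;T=T@im["mount"]
for dz in(0,-.003):
    print(proj(im,pw(PP,[[*knob(.149),60],[125,140,0],[125,-140,0],[78,52,20]])+np.array([0,0,dz]),T).round(1))
R1=toolR(PP,-90)
rows(p,Q,pw(PP,[[*knob(.149),46]])[0],R1,3)
# arc
pts=[knob(a) for a in np.linspace(.149,2.0,13)]
P=[np.r_[k,46] for k in pts]
off=[(R1.T@(pw(PP,[b])[0]-pw(PP,[a])[0])*100).round(2).tolist() for a,b in zip(P,P[1:])]
print(off)
E
```

```text
[[256.9 245.5]
 [ 55.5 173.7]
 [481.3 173.4]
 [187.6 252.4]]
[[256.8 246.5]
 [ 58.  175.3]
 [478.4 175.1]
 [188.5 253.1]]
dist mm 41.323649459204844 ang 0.19129370406320256
offset [[1.38, 0.03, -0.0], [1.37, 0.03, 0.0], [1.38, 0.03, 0.0]]
rot [-0.0, 0.06, -0.01]
[[-0.0, -0.42, -0.65], [0.0, -0.51, -0.58], [-0.0, -0.59, -0.49], [-0.0, -0.66, -0.39], [0.0, -0.72, -0.29], [-0.0, -0.75, -0.17], [-0.0, -0.77, -0.06], [0.0, -0.77, 0.06], [-0.0, -0.75, 0.18], [0.0, -0.71, 0.29], [-0.0, -0.66, 0.4], [0.0, -0.59, 0.5]]
```

Call:
jog_arm(offset=[[1.38,0.03,0],[1.38,0.03,0],[1.38,0.03,0],[0,0,0],[0,0,0],[0,0,0],[0,0,0],[0,0,0],[0,0,0],[0,0,0]], rotation=[[0,0,0],[0,0,0],[0,0,0],[0,0,0],[0,0,0],[0,0,0],[0,0,0],[0,0,0],[0,0,0],[0,0,0]], hand=[0.5,0.5,0.5,0.5,0,0,0,0,0,0], newtons=25)

```text
clock: 5.2
position: [0.5058, -0.0627, 0.1814]
orientation: [3.141, 0.965, 2.97]
wrist_force: [3.8, -0.7, 5.1]
opening: 0.013
```

```bash
python3 look.py w3
```

```text
5.2 [ 0.50584195 -0.06271813  0.18143841] [-0.24  0.83  0.39  1.74 -0.04 -0.06] [ 3.8 -0.7  5.1] 0.013037201989752629
in panel mm [101.7   7.9  46.5] rotvec off [-0.   0.3 -0. ]
```

View pics/w3.png

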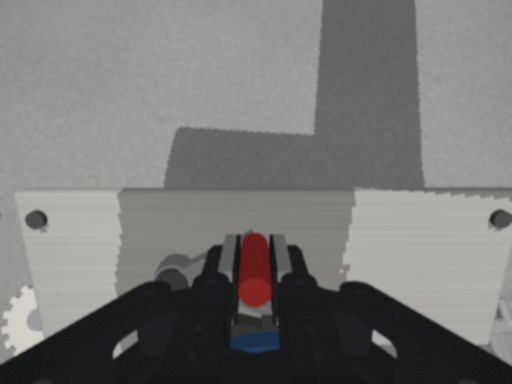

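Call:
jog_arm(offset=[[0,-0.42,-0.65],[0,-0.51,-0.58],[0,-0.59,-0.49],[0,-0.66,-0.39],[0,-0.72,-0.29],[0,-0.75,-0.17],[0,-0.77,-0.06],[0,-0.77,0.06],[0,-0.75,0.18],[0,-0.71,0.29]], rotation=[[0,0,0],[0,0,0],[0,0,0],[0,0,0],[0,0,0],[0,0,0],[0,0,0],[0,0,0],[0,0,0],[0,0,0]], hand=[0,0,0,0,0,0,0,0,0,0])

```text
clock: 6.5
position: [0.4772, -0.1254, 0.1931]
orientation: [3.14, 0.963, 2.969]
wrist_force: [1.3, 1.4, 4.2]
opening: 0.0137
```

```bash
python3 look.py w4
```

```text
6.5 [ 0.47720309 -0.12541023  0.19306792] [-0.34  0.78  0.34  1.72 -0.1  -0.14] [1.3 1.4 4.2] 0.013669080330261572
in panel mm [122.8  74.6  46. ] rotvec off [ 0.   0.2 -0.1]
```

View pics/w4.png

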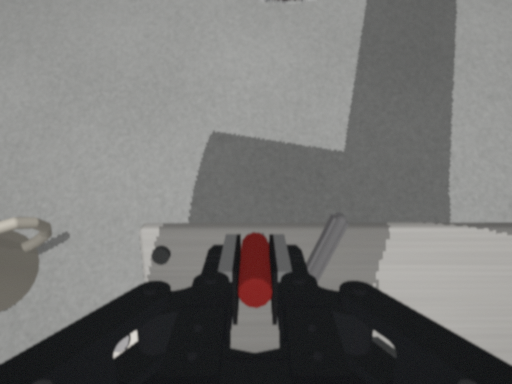

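Call:
jog_arm(offset=[[0,-0.66,0.4],[0,-0.59,0.5],[0,0,0],[0,0,0],[0,0,0],[0,0,0],[-1.5,0,0],[-1.5,0,0],[-1.2,0,0],[0,0,0]], rotation=[[0,0,0],[0,0,0],[0,0,0],[0,0,0],[0,0,0],[0,0,0],[0,0,0],[0,0,0],[0,0,0],[0,0,0]], hand=[0,0,0.5,0.5,0.5,0.5,0.5,0.5,0.5,0.5])

```text
clock: 7.8
position: [0.5064, -0.143, 0.2226]
orientation: [3.141, 0.965, 2.97]
wrist_force: [-0.2, 0.6, -0.5]
opening: 0.0427
```

```bash
python3 look.py w5
```

```text
7.8 [ 0.50637293 -0.14301462  0.22259915] [-0.35  0.84  0.53  1.86 -0.1  -0.15] [-0.2  0.6 -0.5] 0.04265735623241342
in panel mm [113.7  87.   88.3] rotvec off [-0.   0.3 -0. ]
```

View pics/w5.png

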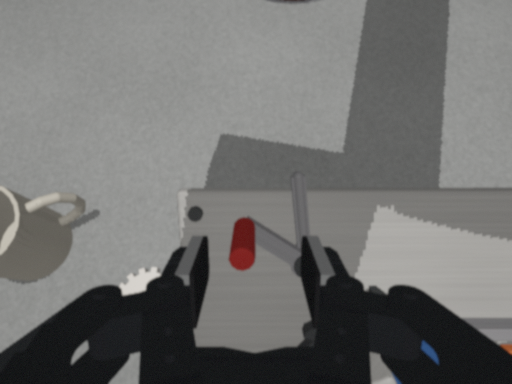

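```bash
cat >> h.py <<'E'
def toolRt(pp,ang,tilt):
    yp=panelR(pp[2])[:,1];A=toolR(pp,ang)
    c=[R.from_rotvec(yp*np.radians(t)).as_matrix()@A for t in(tilt,-tilt)]
    return min(c,key=lambda m:m[2,0])
E
python3 - <<'E'
from h import *
from kin import ik
from rig import bot
s=bot.get_state();p,Q=cur(s)
R1=toolRt(PP,-62.7,6);p1=pw(PP,[[0,0,85]])[0]
print(ik(p1,np.radians(119)))
rows(p,Q,p1,R1,8)
rows(p1,R1,pw(PP,[[0,0,44]])[0],toolR(PP,-62.7),4)
E
```

```text
[1.03 0.81 1.86]
dist mm 143.2580408495847 ang 27.895664306406783
offset [[0.04, 1.09, 1.42], [0.06, 1.0, 1.49], [0.07, 0.91, 1.54], [0.09, 0.82, 1.59], [0.1, 0.72, 1.63], [0.12, 0.62, 1.68], [0.15, 0.53, 1.7], [0.16, 0.42, 1.73]]
rot [-3.41, -0.71, -0.18]
dist mm 41.000000000000014 ang 6.000000000000003
offset [[1.02, 0.05, -0.1], [1.02, 0.04, -0.07], [1.02, 0.02, -0.04], [1.03, 0.01, -0.03]]
rot [-0.0, 1.33, 0.69]
```

Call:
jog_arm(offset=[[0.04,1.09,1.42],[0.06,1.0,1.49],[0.07,0.91,1.54],[0.09,0.82,1.59],[0.1,0.72,1.63],[0.12,0.62,1.68],[0.15,0.53,1.7],[0.16,0.42,1.73],[0,0,0],[0,0,0]], rotation=[[-3.41,-0.71,-0.18],[-3.41,-0.71,-0.18],[-3.41,-0.71,-0.18],[-3.41,-0.71,-0.18],[-3.41,-0.71,-0.18],[-3.41,-0.71,-0.18],[-3.41,-0.71,-0.18],[-3.41,-0.71,-0.18],[0,0,0],[0,0,0]], hand=[0.5,0.5,0.5,0.5,0.5,0.5,0.5,0.5,0.5,0.5])

```text
clock: 9.1
position: [0.6103, -0.073, 0.1549]
orientation: [2.667, 1.064, 2.972]
wrist_force: [-0.7, -0.4, -0.3]
opening: 0.0428
```

```bash
python3 look.py w6
```

```text
9.1 [ 0.61034449 -0.07303244  0.15487942] [-0.22  1.01  0.75  1.82 -0.03 -0.52] [-0.7 -0.4 -0.3] 0.042828224993366366
in panel mm [ 0.7  0.4 84.8] rotvec off [27.2  5.8  1.4]
```

View pics/w6.png

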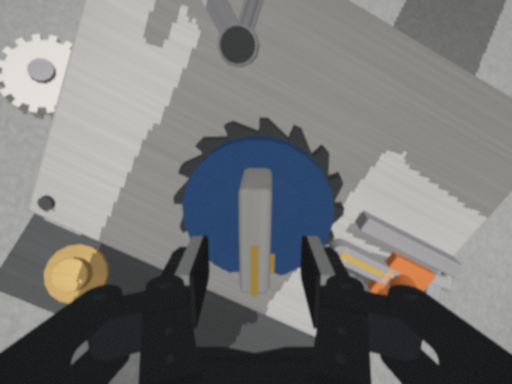

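Call:
jog_arm(offset=[[1.02,0.05,-0.15],[1.02,0.04,-0.07],[1.02,0.02,-0.04],[1.03,0.01,-0.03],[0,0,0],[0,0,0],[0,0,0],[0,0,0],[0,0,0],[0,0,0]], rotation=[[0,1.33,0.69],[0,1.33,0.69],[0,1.33,0.69],[0,1.33,0.69],[0,0,0],[0,0,0],[0,0,0],[0,0,0],[0,0,0],[0,0,0]], hand=[0.5,0.5,0.5,0.5,0.5,0,0,0,0,0], newtons=40)

```text
clock: 10.4
position: [0.588, -0.0702, 0.1217]
orientation: [2.668, 0.963, 2.974]
wrist_force: [3.1, -6.4, -2.4]
opening: 0.0149
```

```bash
python3 look.py w7
```

```text
10.4 [ 0.58795391 -0.07023036  0.12166425] [-0.23  1.08  0.76  1.86 -0.03 -0.52] [ 3.1 -6.4 -2.4] 0.014946587085708922
in panel mm [ 0.1  1.4 44.7] rotvec off [27.3  0.1  0.1]
```

View pics/w7.png

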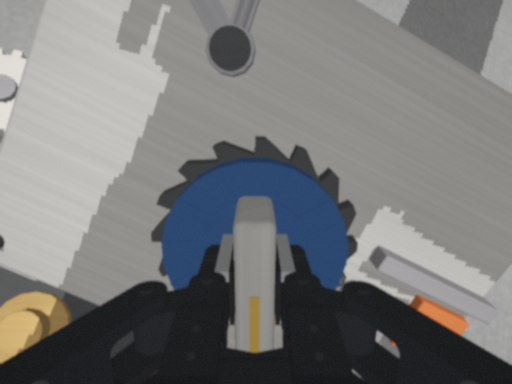

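Call:
jog_arm(offset=[[0,0,0],[0,0,0],[0,0,0],[0,0,0],[0,0,0],[0,0,0],[0,0,0],[0,0,0],[0,0,0],[0,0,0]], rotation=[[-7,0,0],[-7,0,0],[-7,0,0],[-7,0,0],[-7,0,0],[-7,0,0],[-7,0,0],[-7,0,0],[-6.7,0,0],[0,0,0]], hand=[0,0,0,0,0,0,0,0,0,0])

```text
clock: 11.7
position: [0.5897, -0.0722, 0.1202]
orientation: [1.576, 0.968, 2.978]
wrist_force: [11.9, -14.3, -11.6]
opening: 0.0152
```

```bash
python3 look.py w8
```

```text
11.7 [ 0.58970681 -0.07215514  0.12021768] [-0.23  1.08  0.76  1.85 -0.04 -1.62] [ 11.9 -14.3 -11.6] 0.015218225968701869
in panel mm [-2.4  3.  44.7] rotvec off [90.   0.2  0.5]
```

View pics/w8.png

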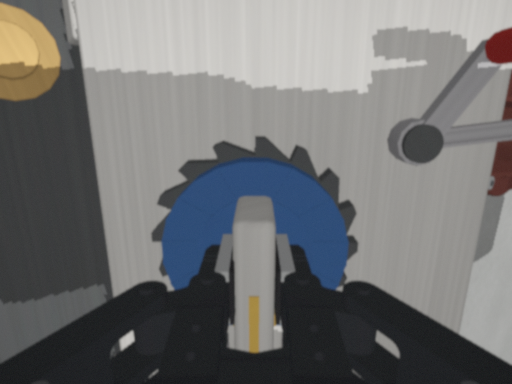

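```bash
python3 - <<'E'
from h import *
from kin import ik
from rig import bot
s=bot.get_state();p,Q=cur(s)
p1=pw(PP,[[0,0,85]])[0];R1=toolRt(PP,0,7)
rows(p,Q,p1,R1,4)
E
```

```text
dist mm 40.48785483467971 ang 6.5657682917057265
offset [[-1.01, 0.05, 0.07], [-1.01, 0.03, 0.07], [-1.01, -0.01, 0.07], [-1.01, -0.03, 0.08]]
rot [-0.02, -0.05, -1.64]
```

Call:
jog_arm(offset=[[0,0,0],[0,0,0],[0,0,0],[0,0,0],[-1.01,0.05,0.07],[-1.01,0.03,0.07],[-1.01,-0.01,0.07],[-1.01,-0.03,0.08],[0,0,0],[0,0,0]], rotation=[[0,0,0],[0,0,0],[0,0,0],[0,0,0],[0,0,-1.64],[0,0,-1.64],[0,0,-1.64],[0,0,-1.64],[0,0,0],[0,0,0]], hand=[0.5,0.5,0.5,0.5,0.5,0.5,0.5,0.5,0.5,0.5])

```text
clock: 13.0
position: [0.6087, -0.0697, 0.1556]
orientation: [1.571, 1.074, 2.971]
wrist_force: [0.8, 0.3, 0.7]
opening: 0.0422
```

```bash
python3 look.py w9; python3 - <<'E'
from h import *
from rig import bot
from kin import ik
s=bot.get_state();p,Q=cur(s)
p1=pw(PP,[[0,-103,85]])[0];R1=toolRt(PP,0,8);print(ik(p1,np.radians(117)))
rows(p,Q,p1,R1,5)
rows(p1,R1,pw(PP,[[0,-103,45]])[0],toolRt(PP,0,2),4)
E
```

```text
13.0 [ 0.60868469 -0.06970985  0.15560708] [-0.22  0.99  0.72  1.8  -0.02 -1.62] [0.8 0.3 0.7] 0.04222367539179829
in panel mm [ 2.9 -2.6 84.2] rotvec off [89.9  5.1  5.1]
[1.02 0.81 1.83]
dist mm 100.42113341802559 ang 1.4968900467056196
offset [[-0.02, -0.06, 2.01], [-0.01, -0.06, 2.01], [-0.02, -0.05, 2.0], [-0.02, -0.06, 2.01], [-0.01, -0.06, 2.01]]
rot [0.0, -0.0, -0.3]
dist mm 40.00000000000003 ang 5.999999999999999
offset [[0.99, 0.14, -0.0], [0.99, 0.11, -0.0], [1.0, 0.09, -0.0], [1.0, 0.06, -0.0]]
rot [-0.0, -0.0, 1.5]
```

View pics/w9.png

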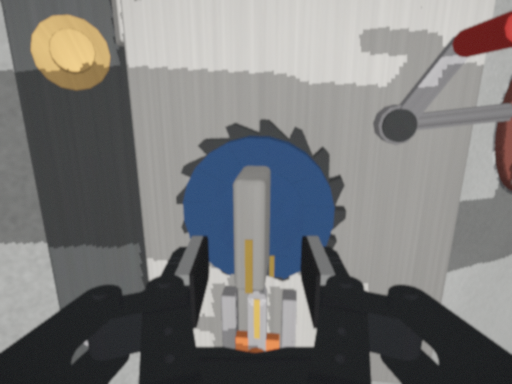

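```bash
python3 - <<'E'
from h import *
import pickle,cv2
s,im=pickle.load(open("w9.pkl","rb"))
p,Q=cur(s);T=np.eye(4);T[:3,:3]=Q;T[:3,3]=p;T=T@im["mount"]
I=im["img"][:,:,::-1]
cv2.imwrite("pics/w9a.png",cv2.resize(I[150:360,190:330],None,fx=2.8*1.0,fy=2.8,interpolation=cv2.INTER_CUBIC))
for h in(0,-.05,.05):
    c,s_=np.cos(h),np.sin(h)
    print(h,proj(im,pw(PP,[[x*c-y*s_,x*s_+y*c,z] for x,y,z in [[8,30,60],[-8,30,60],[8,-30,60],[-8,-30,60],[7.5,-44,24],[-7.5,-44,24]]]),T).round(1).tolist())
print(proj(im,pw(PP,[[0,-53,23],[0,-75,23],[0,-31,23]]),T).round(1))
E
```

```text
0 [[266.5, 181.2], [232.6, 180.2], [265.4, 293.9], [234.7, 292.0], [269.0, 280.8], [245.4, 279.4]]
-0.05 [[269.7, 182.2], [235.8, 179.6], [262.5, 294.4], [231.9, 291.1], [265.5, 281.1], [242.0, 278.6]]
0.05 [[263.3, 180.3], [229.5, 181.0], [268.3, 293.4], [237.6, 292.8], [272.5, 280.4], [248.9, 280.1]]
[[257.3 291.7]
 [257.2 320.9]
 [257.4 260.8]]
```

View pics/w9a.png

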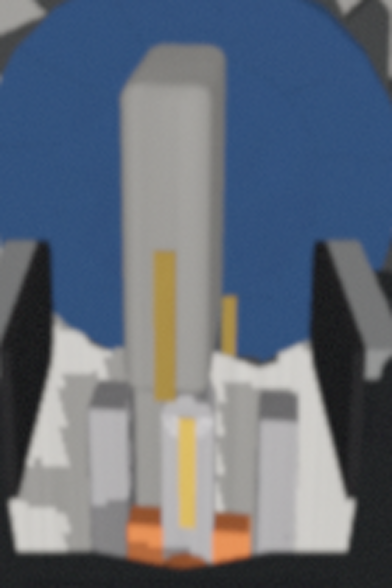

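Call:
jog_arm(offset=[[0,-0.06,2.01],[0,-0.06,2.01],[0,-0.05,2.0],[0,-0.06,2.01],[0,-0.06,2.01],[0,0,0],[0,0,0],[0,0,0],[0,0,0],[0,0,0]], rotation=[[0,0,-0.3],[0,0,-0.3],[0,0,-0.3],[0,0,-0.3],[0,0,-0.3],[0,0,0],[0,0,0],[0,0,0],[0,0,0],[0,0,0]], hand=[0.5,0.5,0.5,0.5,0.5,0.5,0.5,0.5,0.5,0.5])

```text
clock: 14.3
position: [0.6284, 0.0284, 0.1544]
orientation: [1.571, 1.101, 2.971]
wrist_force: [-0.2, 0.4, 0.1]
opening: 0.0431
```

```bash
python3 look.py w10; python3 - <<'E'
from h import *
from rig import bot
import pickle
s=bot.get_state();p,Q=cur(s)
rows(p,Q,pw(PP,[[0,-102.5,45]])[0],toolRt(PP,0,2),4)
s,im=pickle.load(open("w10.pkl","rb"))
p,Q=cur(s);T=np.eye(4);T[:3,:3]=Q;T[:3,3]=p;T=T@im["mount"]
print(proj(im,pw(PP,[[0,-103,60],[0,-103,23],[0,-53,23]]),T).round(1))
E
```

```text
14.3 [0.62838374 0.02837819 0.1543876 ] [-0.09  1.    0.75  1.79  0.04 -1.5 ] [-0.2  0.4  0.1] 0.0430575074345503
in panel mm [-1.000e-01 -1.026e+02  8.480e+01] rotvec off [89.8  6.3  6.3]
dist mm 39.80376499870774 ang 6.068852020646059
offset [[0.98, 0.14, -0.01], [0.99, 0.12, -0.0], [0.99, 0.09, -0.01], [1.0, 0.06, -0.01]]
rot [-0.01, 0.0, 1.52]
[[257.1 245. ]
 [265.1 218.7]
 [265.9 135. ]]
```

View pics/w10.png

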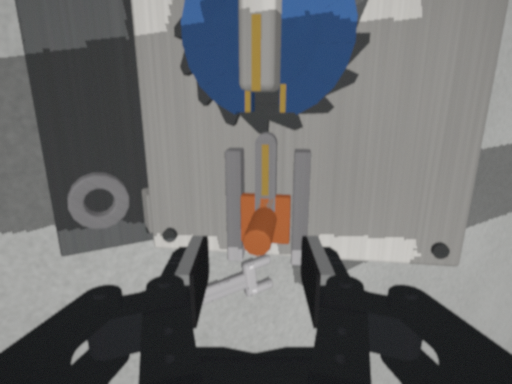

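Call:
jog_arm(offset=[[0.98,0.14,-0.03],[0.99,0.12,-0.03],[0.99,0.09,-0.03],[1.0,0.06,-0.03],[0,0,0],[0,0,0],[0,0,0],[0,0,0],[0,0,0],[0,0,0]], rotation=[[0,0,1.5],[0,0,1.5],[0,0,1.5],[0,0,1.5],[0,0,0],[0,0,0],[0,0,0],[0,0,0],[0,0,0],[0,0,0]], hand=[0.5,0.5,0.5,0.5,0.5,0,0,0,0,0], newtons=40)

```text
clock: 15.6
position: [0.608, 0.0311, 0.1212]
orientation: [1.57, 1.002, 2.97]
wrist_force: [11.9, -0.7, -7.6]
opening: 0.014
```

```bash
python3 look.py w11; python3 - <<'E'
from h import *
from rig import bot
import pickle
s=bot.get_state();p,Q=cur(s)
d=panelR(PP[2])[:,1]*.001
print((Q.T@d)*1000)
E
```

```text
15.6 [0.60795302 0.03114323 0.1211863 ] [-0.09  1.07  0.77  1.83  0.04 -1.5 ] [11.9 -0.7 -7.6] 0.014001804604471684
in panel mm [  -2.2 -101.9   45.7] rotvec off [90.   1.9  1.9]
[-4.82784757e-04  6.18063257e-05 -9.99999882e-01]
```

View pics/w11.png

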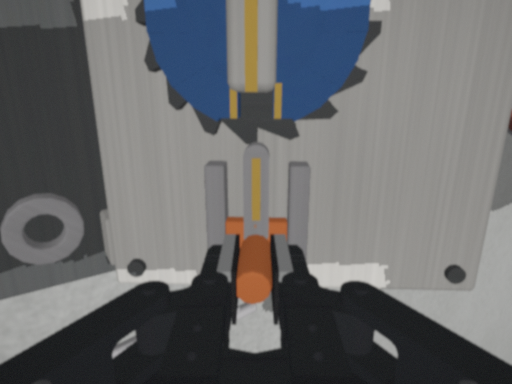

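Call:
jog_arm(offset=[[0,-0.15,0],[0,0,-0.4],[0,0,-0.4],[0,0,-0.4],[0,0,-0.4],[0,0,-0.4],[0,0,-0.3],[0,0,0],[0,0,0],[0,0,0]], rotation=[[0,0,0],[0,0,0],[0,0,0],[0,0,0],[0,0,0],[0,0,0],[0,0,0],[0,0,0],[0,0,0],[0,0,0]], hand=[0,0,0,0,0,0,0,0,0,0])

```text
clock: 16.9
position: [0.6045, 0.0098, 0.1211]
orientation: [1.566, 1.0, 2.967]
wrist_force: [7.8, 5.6, -3.4]
opening: 0.0141
```

```bash
python3 look.py w12
```

```text
16.9 [0.60445708 0.00983044 0.121115  ] [-0.12  1.06  0.75  1.83  0.03 -1.53] [ 7.8  5.6 -3.4] 0.014138257289307348
in panel mm [ -2.4 -80.3  45.8] rotvec off [90.   1.9  1.7]
```

View pics/w12.png

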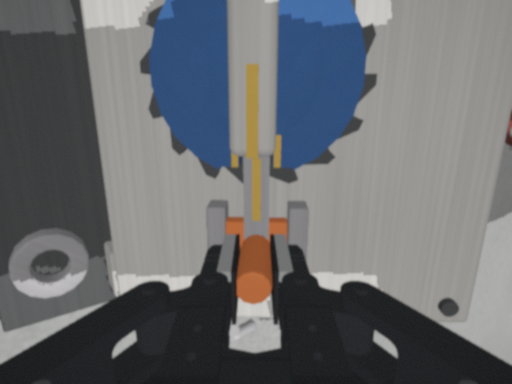

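Call:
jog_arm(offset=[[0,0,-0.2],[0,0,-0.2],[0,0,-0.2],[0,0,0],[0,0,0],[0,0,0],[0,0,0],[0,0,0],[0,0,0],[0,0,0]], rotation=[[0,0,0],[0,0,0],[0,0,0],[0,0,0],[0,0,0],[0,0,0],[0,0,0],[0,0,0],[0,0,0],[0,0,0]], hand=[0,0,0,0,0,0,0,0,0,0])

```text
clock: 18.2
position: [0.6044, 0.0093, 0.1212]
orientation: [1.55, 1.001, 2.952]
wrist_force: [13.2, 29.9, -3.1]
opening: 0.0139
```

```bash
python3 look.py w13
```

```text
18.2 [0.60440698 0.00932929 0.12117492] [-0.12  1.06  0.74  1.82  0.04 -1.54] [13.2 29.9 -3.1] 0.013927405725911812
in panel mm [ -2.4 -79.8  45.9] rotvec off [90.2  2.3  1.4]
```

Call:
jog_arm(offset=[[0,0,0.3],[0,0,0.1],[0,0,0],[0,0,0],[0,0,0],[-1,0,0],[-1,0,0],[-1,0,0],[-1,0,0],[0,0,0]], rotation=[[0,0,0],[0,0,0],[0,0,0],[0,0,0],[0,0,0],[0,0,-1.5],[0,0,-1.5],[0,0,-1.5],[0,0,-1.5],[0,0,0]], hand=[0,0.5,0.5,0.5,0.5,0.5,0.5,0.5,0.5,0.5])

```text
clock: 19.5
position: [0.6233, 0.0031, 0.1569]
orientation: [1.571, 1.104, 2.971]
wrist_force: [-0.2, -0.4, -0.2]
opening: 0.0429
```

```bash
python3 look.py w14; python3 - <<'E'
from h import *
import pickle
s,im=pickle.load(open("w14.pkl","rb"))
p,Q=cur(s);T=np.eye(4);T[:3,:3]=Q;T[:3,3]=p;T=T@im["mount"]
print(proj(im,pw(PP,[[-2.5,-81,60],[-2.5,-81,23],[-2.5,-103,60]]),T).round(1))
E
```

```text
19.5 [0.62330295 0.00312587 0.15691692] [-0.12  0.98  0.72  1.78  0.02 -1.53] [-0.2 -0.4 -0.2] 0.042874841190989214
in panel mm [  2.  -76.9  86.4] rotvec off [89.8  6.5  6.5]
[[248.8 249.9]
 [258.3 223.2]
 [249.  288.1]]
```

View pics/w14.png

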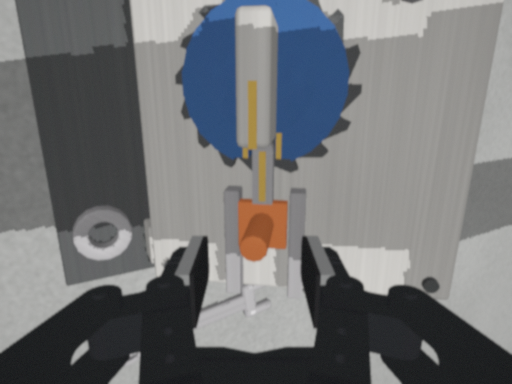

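```bash
python3 - <<'E'
from rig import bot
import cv2
a=bot.get_image("scene")["img"][100:300,150:400,::-1]
cv2.imwrite("pics/sc2.png",cv2.resize(a,None,fx=3,fy=3,interpolation=cv2.INTER_CUBIC))
a=bot.get_image("top")["img"][130:270,180:340,::-1]
cv2.imwrite("pics/tp2.png",cv2.resize(a,None,fx=5,fy=4.2,interpolation=cv2.INTER_CUBIC))
E
```

```text
(no output)
```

View pics/sc2.png

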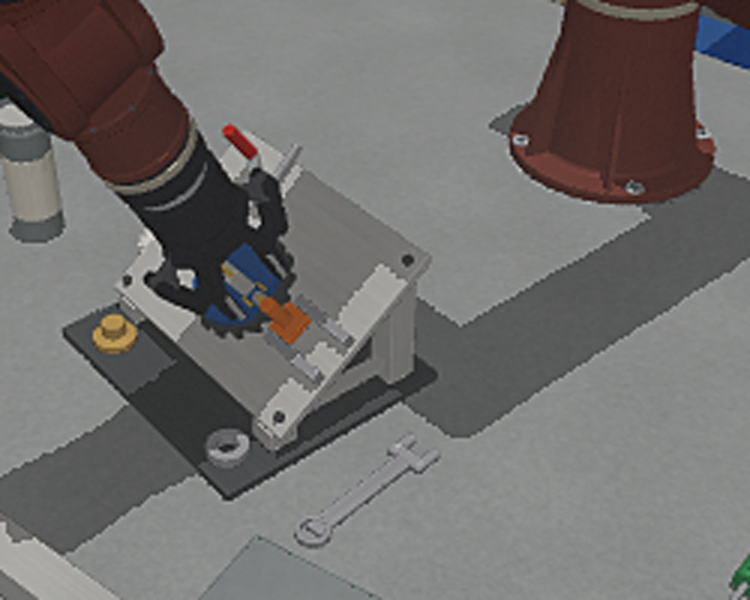

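View pics/tp2.png

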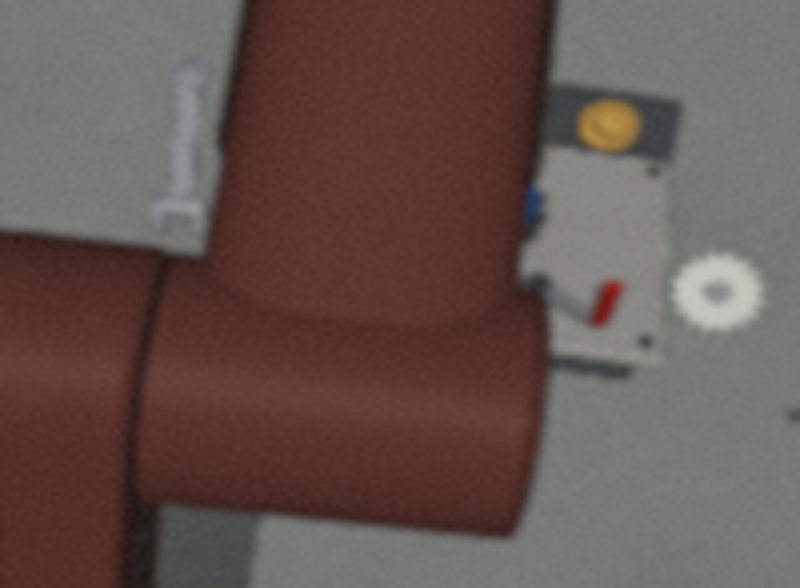

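The pictures show the pawl lying back (red knob upper left), the key home in the keyway and the flange, bearing, wrench and gear where they were. The gripper is clear of everything, so I'm handing in.

```bash
python3 -c "
from rig import bot
print(bot.close_job())"
```

```text
the job is handed in; nothing more can be done
None
```

I flipped the pawl over by its red knob, and it is lying back at its stop. I then gripped the hub bar, turned the hub about 63° counter-clockwise, and slid the key home by its orange knob. After that I let go and backed off. The job was handed in at about 19.6 s; no verdict came back.

**Last checks**
- **Hub:** it measured about -0.015 rad from aligned before the key went in, and the key slid straight into the keyway.
- **Key:** it travelled about 22 mm until it met its stop, with about 30 N of push. The knob's along-slide position in the last picture matches the "fully home" prediction.
- **Pawl:** it lies back in both the scene and top pictures.
- **Bystanders:** the flange, bearing, wrench and gear look unmoved. The mug was hidden by the arm and the screwdriver was almost out of frame in the last pictures, so I did not recheck them. The can was partly hidden, but looked upright.
- **Gripper:** open and clear, with wrist force near zero.

**Disagreements**
- **Panel position:** my camera-based estimate was off by about 2.5 mm along its slope. That showed up as sideways forces of about 14 to 22 N while gripping the hub and key, well under the limits.
- **Tool tilt:** on the first approach the wrist joint reached its range end and the tool stopped about 4° short of square to the panel. I used a smaller tilt for the later approaches to the hub and key.

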